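# Open the gauge case to its stop and put the block away

### The arm

A 6-joint arm with a two-finger parallel gripper is mounted at the origin on a cart in front of the work surface, level with it; the furniture and walls round the work are solid. World frame = base frame: x ahead of the robot, y to its left, z up, the work surface at z = 0. Lengths are in mm, angles in rad, forces in N, time in s.
With the tool pointing down it reaches from about 350 to 925 mm from the base axis. Payload 6.4 kg.
Tool frame: the origin (TCP) lies at the very end of the fingers, on their centre line; the grasp point (between the pads) lies 19 mm behind it (bot.grip_point_offset is the distance from the TCP to the grasp point, in mm); z points along the fingers, y is the direction in which the jaws open and shut (so a half turn about z gives the same grasp; the last joint's range is limited). The gripper opens to 94 mm and grips with 3 to 60 N. Pads are 16 mm wide; open, the fingers measure 119 mm over their backs; the gripper's body (75 mm by 177 mm) begins 78 mm behind the grasp point.
Start: joints at [-1.364, 0.245, 1.558, -0, 1.339, -0.174], TCP at [241.587, -603.448, 205.455] pointing down, gripper open.
Joint ranges: [-3.13, 3.13], [-1.02, 2.26], [0.13, 2.54], [-0.95, 4.09], [0.21, 2.88], [-2.74, 2.74]. Speed limits (rad/s): [2.57, 2.57, 3.14, 3.14, 3.14, 3.14].

### API

Orientations are given as [roll, pitch, yaw] about the fixed x, y, z axes, in that order (R = Rz(yaw) Ry(pitch) Rx(roll)).
In Python, from cell import telemetry, camera, get_calibration, hand_in, bot gives the robot as it stands. The module is installed in compiled form; this text tells all that it offers.
- The arm moves only by the shell command python3 -m creep 'ROWS' [OPENING] [FORCE]. ROWS is text: rows parted by semicolons, each of 6 numbers parted by spaces: the shift along the world's x, y, z as a fraction of full scale, then the turn, a rotation vector about the world's x, y, z as a fraction of full scale. A call has exactly 10 rows; each row is the pose to reach, as a shift and turn from the pose measured when the call began, turning the shorter way round; what a row does not reach only later rows make up. Full scale, the value 1, is 12 cm for a shift and 2 pi rad for a turn. A row lasts 1/10 s, in which the tool goes at most 50 mm and 8.59 degrees, less where a joint would pass 70% of its speed; a pose out of reach is approached as far as the arm can. A call with a number of a shift or a turn outside -1 to 1 is refused whole. A call with a gripper value outside its range is refused whole. OPENING is the closure, from 0 (fully open) to 1 (shut), set as the call begins (- or left out, the last holds). The fingers move at their own pace and stop on an object; FORCE is the grip in N (left out, the last holds). Time passes only in rows, so rows that repeat a pose let the fingers close, or fill a call up. It gives the time, the measured TCP pose, the force and the opening at its end, in the units of the state.
- telemetry.sense(): the state, without advancing time (a new reading comes with each control period).
- camera(name): name is "scene" or "top"; returns the picture (480x640x3 uint8, red, green, blue); there is no depth.
- get_calibration(name): a dict with "fx", "fy", "cx", "cy" (pixels), "rvec" (rotation vector, rad) and "tvec" (3), from world to camera coordinates, as OpenCV has them. Camera axes: x right, y down, z forward; pixel columns grow to the right and rows downward; lengths in mm; the calibration is good to about 2 mm. A picture is of the moment at which its call begins. get_calibration takes no time and is no camera call.
- hand_in(): hands the job in, once; it reports no verdict.
The state is a dict: "t": time; "joint_positions": joint angles; "qvel": joint speeds; "tau": joint torques, N m; "ee_pos": TCP position; "tcp_rot": TCP orientation; "ft_force": force on the tool from outside, world axes, zero at the start; "moment": the same for the moment, N m; "opening": finger opening in mm.
Only numpy, scipy, OpenCV 4.12 (cv2) and the standard library are available. Lean on these libraries where they do the work, as an engineer would, in place of code of your own. Each camera call takes 0.05 s, during which the arm holds its last target.

### The job

Put the steel gauge block away in its flat case: lift the case's lid by the small bar at its front and swing it right back until it meets the rubber buffer behind it, pressing it gently but firmly against the buffer for a moment, never hard. Then leave the lid standing back against the buffer and lay the gauge block flat in the fitted recess in the case, without disturbing the other things on the bench.

Things in the scene. Friction and masses are not known exactly. Their poses are not given: they have to be found in the camera images.
- case: flat aluminium case fixed to the bench, 100 (x) x 130 (y) x 36 mm high without its lid, walls 4 mm; origin at the centre of its underside, x points away from the lifting bar to the hinge side, z up. A grey plastic insert inside (top 18 mm above the bench) has one recess.
- lid_hinge (a point): middle of the lid's hinge line, which is parallel to case y: 53 mm along +x from the case's origin, 37 mm up. Axes as the case's. Stiff friction hinge (about 0.2 N m): moving the bar takes about 1 to 4 N, and the lid stays where it is left.
- lid (a joint): hinge angle of the lid in rad: 0 shut, 1.57 upright, grows as it opens. The lid is an aluminium plate 102 x 130 x 6 mm, 0.12 to 0.2 kg; it may start slightly open. It meets the rubber buffer somewhere between about 1.6 and 2.0 rad; where differs each time and must be felt.
- lid_bar (a point): centre of the steel lifting bar at the lid's free edge: round, 14 mm thick, 20 mm long along case y, on a 10 x 6 mm tongue 25 mm out from the lid; 130 mm from the hinge line. Shut: 40 mm above the bench, 77 mm from the case's origin towards -x. Pinched from above by its end faces (20 mm apart) it turns between the fingers as the lid swings. Axes: the case's, turned by the hinge angle about y.
- stop_post: steel bracket fixed behind the case, 124 mm high, upright 6 x 26 mm; origin at the upright's foot. At 112 mm height it has an adjusting screw with a springy rubber buffer (18 mm across) facing the lid's back. How far the screw sticks out varies by 18 mm and is not measured. The buffer gives 1 mm for 4 N.
- buffer_axis (a point): point on the bracket's upright where the buffer's screw passes, 112 mm up; not the buffer's tip. The buffer meets the lid 75 mm from the hinge, so it feels about 1.7 times the push at the bar beyond hinge friction. Firm means 5 N or more on the buffer for 0.3 s (3 N extra at the bar); 20 N on it (11.5 N extra at the bar) is too hard.
- recess (a point): centre of the recess floor in the case's insert, 8 mm above the bench, axes as the case's. The recess is 22 mm (x) by 46 mm (y), 10 mm deep; the block placed in it stands 6 mm above the insert and 12 mm below the case's rim.
- gauge_block: plain grey steel block 16 (x) x 40 (y) x 16 mm high, lying loose on the bench, 0.06 to 0.1 kg; origin at the centre of its underside, y along its length.
- wagon: bystander: grey model goods wagon 28 x 111 x 26 mm, loose; origin at the centre of its underside
- relay: bystander: pale grey relay, 18 x 26 x 21 mm, loose; origin at the centre of its underside
- cap: bystander: round white cap, 45 mm across, 14 mm high, loose; origin at the centre of its underside
Not all that is in view belongs to the job. What is meant by the case is not orange, and is the larger of those in its own colour.

How it is judged (in metres and radians):
On the way:
1. the lid is swung back and bears on the buffer with at least 5 N for 0.3 s (contact force between lid and stop_post above 5 N and value of joint lid above 1.5 rad), for 0.3 s.
At the end, for the whole second after the job is handed in: The lid stands back touching the buffer (more than 0.2 N between them, hinge beyond 1.5 rad) and the gauge block lies at rest flat in the recess: centre within 7 mm of the recess's, long sides within 0.2 rad of it, tilted less than 0.1 rad, underside within 3 mm of the recess floor (contact force between lid and stop_post above 0.2 N and value of joint lid above 1.5 rad and horizontal distance between gauge_block and recess below 0.007 m and z of gauge_block in the frame of recess below 0.003 m and angle between the y axis of gauge_block and the y axis of recess, either way round below 0.2 rad and angle between gauge_block's own z axis and vertical below 0.1 rad and linear speed of gauge_block below 0.02 m/s).
It fails at once if the lid is pressed on the buffer with more than 20 N (contact force between lid and stop_post above 20 N).
It fails at once if the wagon is moved more than 20 mm (distance of wagon from where it was at the start of the episode above 0.02 m).
It fails at once if the relay is moved more than 20 mm (distance of relay from where it was at the start of the episode above 0.02 m).
It fails at once if the cap is moved more than 20 mm (distance of cap from where it was at the start of the episode above 0.02 m).
It also fails if it takes over 72 s, if anything falls off the work surface, if the arm or the gripper's body presses on something with over 40 N, if the wrist force passes 120 N, or if a joint passes its speed limit or range.

## Working session

There is one attempt and no reset: what is moved stays moved. The work goes in short steps, Python scripts to look and compute and a shell command to move; the robot and the scene stay as the last step left them, time stands still between calls to the robot, and variables do not carry over. Pictures are saved under pics/ and viewed, and the job is handed in when it is done.

```bash
mkdir -p pics; python3 - <<'E'
from cell import telemetry, camera, get_calibration
import cv2
for n in("scene","top"):
    cv2.imwrite(f"pics/{n}0.png",camera(n)[:,:,::-1]); print(n,get_calibration(n))
s=telemetry.sense(); print(s)
E
```

```text
scene {'fx': 492.89351707054317, 'fy': 492.89351707054317, 'cx': 317.70005884575653, 'cy': 246.97254268668127, 'rvec': array([ 1.03916263, -2.3080603 ,  1.11363245]), 'tvec': array([353.95358894, 368.47436491, 833.7242155 ])}
top {'fx': 585.2249347245823, 'fy': 585.2249347245823, 'cx': 319.188414315699, 'cy': 228.5187481377817, 'rvec': array([ 2.09365716, -2.15066872,  0.21284768]), 'tvec': array([ -14.59030104,  609.80996668, 1044.22383757])}
{'t': 0.1, 'joint_positions': array([-1.36410433e+00,  2.45723638e-01,  1.55884128e+00, -1.41631115e-05,
        1.33869834e+00, -1.74105358e-01]), 'qvel': array([ 0.00024029, -0.00030891, -0.00186686, -0.00029822, -0.00188452,
        0.00191851]), 'tau': array([ 7.29114035e-04, -4.16915774e+01, -3.15525198e+01,  6.86588790e-02,
        3.09573580e-02, -5.89549973e-05]), 'ee_pos': array([ 241.46988241, -602.92377684,  204.49604831]), 'tcp_rot': array([-3.13994492e+00, -2.75824328e-04,  3.80800400e-01]), 'ft_force': array([ 0.45726684, -0.75772856, -0.34685   ]), 'moment': array([-0.02330534, -0.02833515, -0.00501719]), 'opening': 93.93028690981899}
```

View pics/scene0.png

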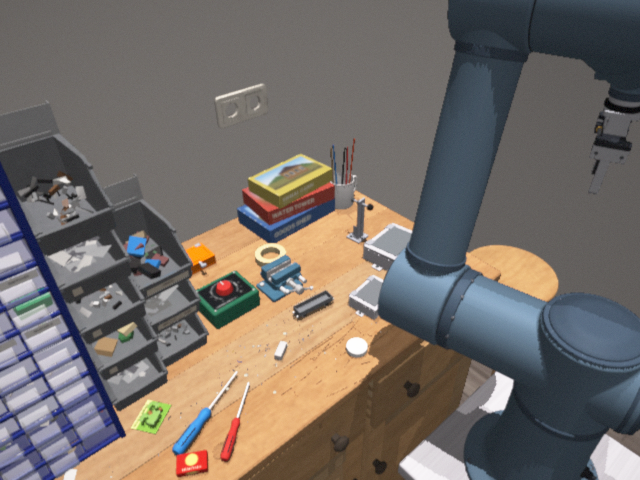

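View pics/top0.png

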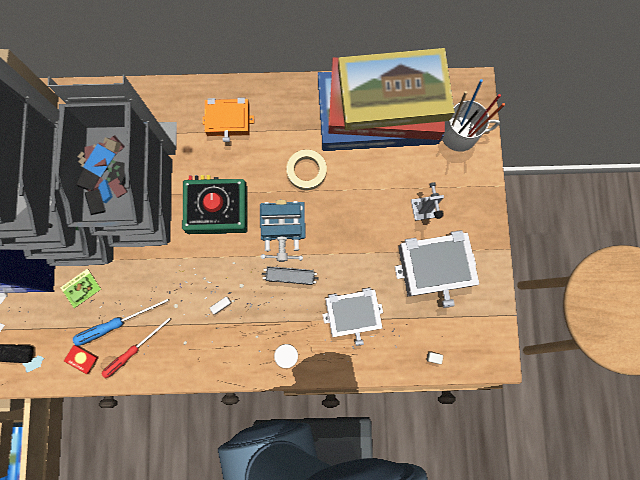

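```bash
python3 - <<'E'
import cv2
t=cv2.imread("pics/top0.png")
cv2.imwrite("pics/c1.png",cv2.resize(t[170:320,370:500],None,fx=4.6,fy=4,interpolation=cv2.INTER_CUBIC)[:, :])
a=cv2.resize(t[280:330,190:250],None,fx=6,fy=6,interpolation=cv2.INTER_CUBIC)
b=cv2.resize(t[332:382,405:465],None,fx=6,fy=6,interpolation=cv2.INTER_CUBIC)
cv2.imwrite("pics/c2.png",cv2.hconcat([a,b]))
s=cv2.imread("pics/scene0.png")
cv2.imwrite("pics/c3.png",cv2.resize(s[190:370,250:420],None,fx=3.3,fy=3.3,interpolation=cv2.INTER_CUBIC))
E
```

```text
(no output)
```

View pics/c1.png

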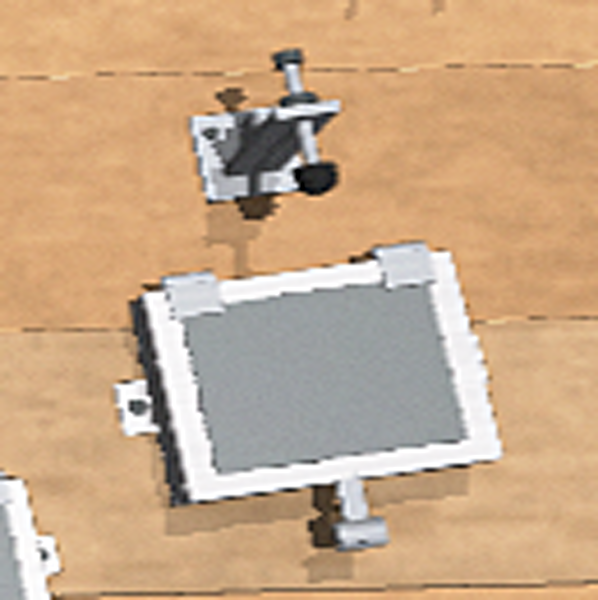

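View pics/c2.png

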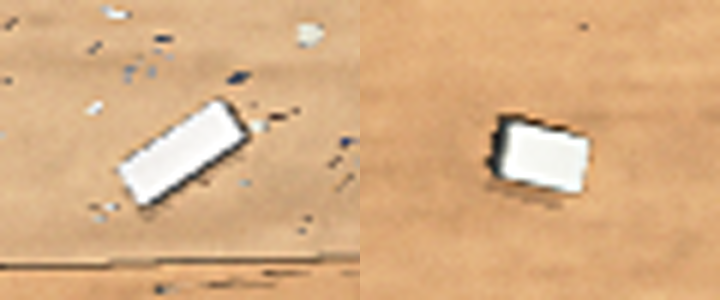

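View pics/c3.png

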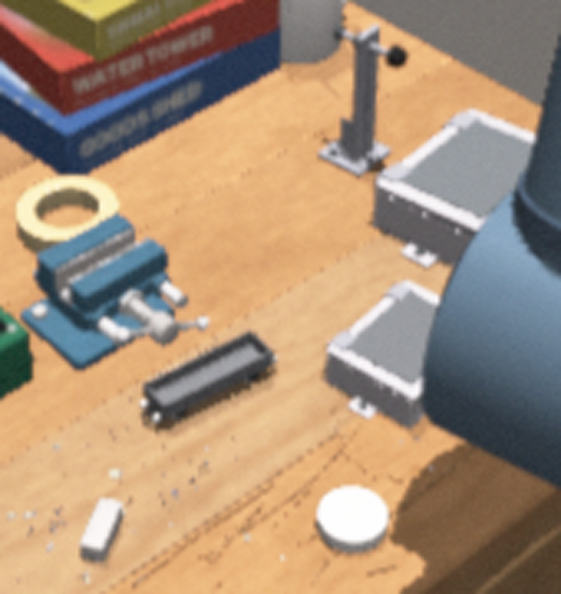

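```bash
cat > h.py <<'E'
import numpy as np, cv2
from cell import telemetry, camera, get_calibration
def ray(n,u,v,z):
    c=get_calibration(n); R=cv2.Rodrigues(c['rvec'])[0]; o=-R.T@c['tvec']
    d=R.T@np.array([(u-c['cx'])/c['fx'],(v-c['cy'])/c['fy'],1]); return o+d*(z-o[2])/d[2]
def proj(n,p):
    c=get_calibration(n); K=np.array([[c['fx'],0,c['cx']],[0,c['fy'],c['cy']],[0,0,1]])
    return cv2.projectPoints(np.array(p,float).reshape(-1,1,3),c['rvec'],c['tvec'],K,None)[0].reshape(-1,2)
E
python3 - <<'E'
from h import *
np.set_printoptions(precision=1,suppress=True)
c=[(370+u/4.6,170+v/4) for u,v in((143,295),(450,252),(500,458),(185,503))]
P=np.array([ray("top",u,v,42) for u,v in c]);print(P)
print("sides",[np.linalg.norm(P[i]-P[(i+1)%4]) for i in range(4)],"c",P.mean(0))
print("bar",ray("top",448.7,302.5,47), ray("top",370+310/4.6,170+150/4,112),"buffer head",ray("top",370+317/4.6,170+177/4,112))
t=cv2.imread("pics/top0.png"); hsv=cv2.cvtColor(t,cv2.COLOR_BGR2HSV)
for nm,(x0,y0,x1,y1),z in(("block",(205,292,236,322),16),("relay",(424,345,448,370),21),("cap",(268,340,303,372),14)):
    m=((hsv[y0:y1,x0:x1,1]<60)&(hsv[y0:y1,x0:x1,2]>170)).astype('uint8')
    k=max(cv2.findContours(m,0,cv2.CHAIN_APPROX_NONE)[0],key=cv2.contourArea)
    b=cv2.boxPoints(cv2.minAreaRect(k))+[x0,y0]
    B=np.array([ray("top",u,v,z) for u,v in b]); e=[B[1]-B[0],B[2]-B[1]]
    l=max(e,key=np.linalg.norm)
    print(nm,b.mean(0),B.mean(0),[np.linalg.norm(i) for i in e],"long dir deg",np.degrees(np.arctan2(l[1],l[0])))
print("wagon",[ray("top",*p,26) for p in((263,267),(317,284))])
E
```

```text
[[ 578.9 -186.4   42. ]
 [ 596.3 -315.4   42. ]
 [ 497.3 -328.3   42. ]
 [ 479.7 -198.2   42. ]]
sides [np.float64(130.11097342835933), np.float64(99.86600766272343), np.float64(131.3158779223549), np.float64(99.87942516588446)] c [ 538.  -257.1   42. ]
bar [ 464.9 -268.4   47. ] [ 631.9 -245.2  112. ] buffer head [ 619.4 -247.1  112. ]
block [219.4 305.1] [473.7 163.4  16. ] [np.float64(39.74660926504645), np.float64(15.07956580200117)] long dir deg -55.48590490160011
relay [435.6 357.9] [ 364.2 -242.6   21. ] [np.float64(16.63701326927289), np.float64(24.807694932528463)] long dir deg -103.91697854644862
cap [285.5 355.5] [376.1  38.7  14. ] [np.float64(43.48370382797663), np.float64(42.35868204107419)] long dir deg -91.55891205162696
wagon [array([543.4,  78.5,  26. ]), array([508. , -24.2,  26. ])]
```

The scene holds three cases: orange (227,117), large grey (440,265) and small grey (354,313). The large grey one is the case, and its lid measures 130 x 100 mm. The gauge block is the white bar at (219,305), 40 x 15 mm. The item at (436,358), 25 x 17 mm, is the relay. The enlarged crops confirm all of this.

Next I move over the bar.

```bash
python3 -m creep '0.1 0.15 0 0 0 -0.008;0.2 0.31 0 0 0 -0.016;0.31 0.47 0 0 0 -0.024;0.41 0.62 0 0 0 -0.032;0.52 0.78 0 0 0 -0.0396;0.62 0.93 0 0 0 -0.0396;0.62 0.93 0 0 0 -0.0396;0.62 0.93 0 0 0 -0.0396;0.62 0.93 0 0 0 -0.0396;0.62 0.93 0 0 0 -0.0396' 0.52 20
python3 -m creep '0.1 0.15 0 0 0 0;0.2 0.31 0 0 0 0;0.31 0.47 0 0 0 0;0.41 0.62 0 0 0 0;0.52 0.78 0 0 0 0;0.62 0.93 0 0 0 0;0.72 0.97 0 0 0 0;0.82 0.99 0 0 0 0;0.92 1 0 0 0 0;0.92 1 0 0 0 0'
```

```text
t: 1.1
ee_pos: [315.3, -492.0, 204.4]
tcp_rot: [-3.14, -0.0, 0.131]
ft_force: [0.5, 0.0, 1.0]
opening: 44.8
t: 2.1
ee_pos: [426.8, -372.6, 204.3]
tcp_rot: [-3.14, -0.0, 0.132]
ft_force: [0.9, -1.0, -0.2]
opening: 45.2
```

```bash
python3 -m creep '0.04 0.11 0 0 0 0;0.08 0.22 0 0 0 0;0.12 0.33 0 0 0 0;0.16 0.44 -0.1 0 0 0;0.2 0.55 -0.2 0 0 0;0.25 0.66 -0.3 0 0 0;0.28 0.77 -0.4 0 0 0;0.31 0.87 -0.5 0 0 0;0.31 0.87 -0.6 0 0 0;0.31 0.87 -0.6 0 0 0'
python3 - <<'E'
from h import *
for n in("scene","top"):
    im=camera(n)[:,:,::-1]; cv2.imwrite(f"pics/{n}1.png",im)
    u,v=proj(n,[464,-268,40])[0].astype(int); print(n,u,v)
    cr=im[max(v-60,0):v+60,max(u-65,0):u+65]; cv2.imwrite(f"pics/{n}1c.png",cv2.resize(cr,None,fx=4.5,fy=4.5,interpolation=cv2.INTER_CUBIC))
E
```

```text
t: 3.1
ee_pos: [463.0, -267.1, 129.9]
tcp_rot: [-3.137, 0.002, 0.132]
ft_force: [0.5, -0.5, 0.2]
opening: 44.8
scene 418 252
top 447 303
```

View pics/scene1c.png

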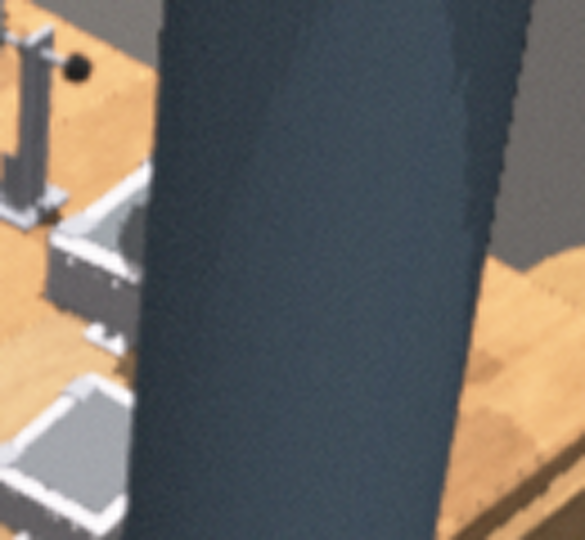

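View pics/top1c.png

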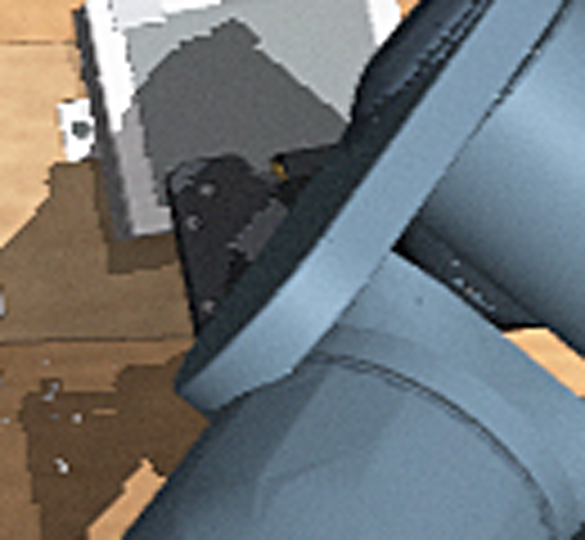

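```bash
python3 -m creep '0 -0.005 -0.15 0 0 0;0 -0.005 -0.3 0 0 0;0 -0.005 -0.45 0 0 0;0 -0.005 -0.55 0 0 0;0 -0.005 -0.65 0 0 0;0 -0.005 -0.72 0 0 0;0 -0.005 -0.79 0 0 0;0 -0.005 -0.86 0 0 0;0 -0.005 -0.885 0 0 0;0 -0.005 -0.885 0 0 0'
python3 -m creep '0 0 0 0 0 0;0 0 0 0 0 0;0 0 0 0 0 0;0 0 0 0 0 0;0 0 0 0 0 0;0 0 0 0 0 0;0 0 0 0 0 0;0 0 0 0 0 0;0 0 0 0 0 0;0 0 0 0 0 0' 1 15
```

```text
t: 4.2
ee_pos: [463.8, -269.0, 25.5]
tcp_rot: [-3.139, 0.0, 0.131]
ft_force: [-0.5, 0.5, 0.1]
opening: 45.1
t: 5.2
ee_pos: [463.7, -268.3, 25.3]
tcp_rot: [-3.138, 0.0, 0.131]
ft_force: [2.0, 5.8, 1.3]
opening: 20.1
```

```bash
python3 -m creep '0 0.004 0.02 0 0 0;0 0.004 0.04 0 0 0;0.002 0.004 0.06 0 0 0;0.004 0.005 0.085 0 0 0;0.008 0.006 0.11 0 0 0;0.012 0.006 0.14 0 0 0;0.016 0.007 0.165 0 0 0;0.021 0.007 0.19 0 0 0;0.021 0.007 0.19 0 0 0;0.021 0.007 0.19 0 0 0'
python3 - <<'E'
from h import *
print(telemetry.sense()['ft_force'])
f=lambda p:np.array([130*(np.cos(.023)-np.cos(p))*.991,130*(np.cos(.023)-np.cos(p))*.132,130*(np.sin(p)-.023)])
for p in np.arange(.2,2.06,.1): print(round(p,2),np.round(f(p),1),np.round((f(p)-f(.2))/120,3))
E
```

```text
t: 6.2
ee_pos: [466.5, -267.8, 48.6]
tcp_rot: [-3.139, 0.0, 0.131]
ft_force: [2.4, -0.5, -0.5]
opening: 20.0
[ 2.39430865 -0.48363769 -0.47432761]
0.2 [ 2.5  0.3 22.8] [0. 0. 0.]
0.3 [ 5.7  0.8 35.4] [0.027 0.004 0.105]
0.4 [10.1  1.4 47.6] [0.063 0.008 0.207]
0.5 [15.7  2.1 59.3] [0.11  0.015 0.304]
0.6 [22.5  3.  70.4] [0.166 0.022 0.396]
0.7 [30.3  4.  80.8] [0.231 0.031 0.483]
0.8 [39.   5.2 90.3] [0.304 0.041 0.562]
0.9 [48.7  6.5 98.8] [0.385 0.051 0.633]
1.0 [ 59.2   7.9 106.4] [0.472 0.063 0.696]
1.1 [ 70.4   9.4 112.9] [0.565 0.075 0.75 ]
1.2 [ 82.1  10.9 118.2] [0.663 0.088 0.794]
1.3 [ 94.3  12.6 122.3] [0.765 0.102 0.829]
1.4 [106.9  14.2 125.1] [0.87  0.116 0.852]
1.5 [119.7  15.9 126.7] [0.976 0.13  0.865]
1.6 [132.6  17.7 127. ] [1.084 0.144 0.868]
1.7 [145.4  19.4 125.9] [1.191 0.159 0.859]
1.8 [158.1  21.1 123.6] [1.296 0.173 0.84 ]
1.9 [170.4  22.7 120. ] [1.399 0.186 0.81 ]
2.0 [182.4  24.3 115.2] [1.499 0.2   0.77 ]
```

```bash
python3 -m creep '0.027 0.004 0.105 0 0 0;0.063 0.008 0.207 0 0 0;0.11 0.015 0.304 0 0 0;0.166 0.022 0.396 0 0 0;0.231 0.031 0.483 0 0 0;0.304 0.041 0.562 0 0 0;0.385 0.051 0.633 0 0 0;0.472 0.063 0.696 0 0 0;0.472 0.063 0.696 0 0 0;0.472 0.063 0.696 0 0 0'; python3 - <<'E'
from h import *
f=lambda p:np.array([130*(np.cos(.023)-np.cos(p))*.991,130*(np.cos(.023)-np.cos(p))*.132,130*(np.sin(p)-.023)])
for p in np.arange(1,2.06,.05): print(round(p,2),np.round((f(p)-f(1.))/120,3))
E
```

```text
t: 7.2
ee_pos: [524.0, -260.1, 132.8]
tcp_rot: [-3.139, -0.001, 0.132]
ft_force: [1.6, -1.1, -1.8]
opening: 19.7
1.0 [0. 0. 0.]
1.05 [0.046 0.006 0.028]
1.1 [0.093 0.012 0.054]
1.15 [0.142 0.019 0.077]
1.2 [0.191 0.025 0.098]
1.25 [0.242 0.032 0.116]
1.3 [0.293 0.039 0.132]
1.35 [0.345 0.046 0.145]
1.4 [0.398 0.053 0.156]
1.45 [0.451 0.06  0.164]
1.5 [0.504 0.067 0.169]
1.55 [0.558 0.074 0.172]
1.6 [0.611 0.081 0.171]
1.65 [0.665 0.089 0.168]
1.7 [0.718 0.096 0.163]
1.75 [0.771 0.103 0.154]
1.8 [0.824 0.11  0.143]
1.85 [0.876 0.117 0.13 ]
1.9 [0.927 0.123 0.114]
1.95 [0.977 0.13  0.095]
2.0 [1.027 0.137 0.073]
2.05 [1.075 0.143 0.05 ]
```

```bash
python3 -m creep '0.093 0.012 0.054 0 0 0;0.191 0.025 0.098 0 0 0;0.293 0.039 0.132 0 0 0;0.398 0.053 0.156 0 0 0;0.451 0.06 0.164 0 0 0;0.504 0.067 0.169 0 0 0;0.535 0.071 0.171 0 0 0;0.558 0.074 0.172 0 0 0;0.558 0.074 0.172 0 0 0;0.558 0.074 0.172 0 0 0'; python3 - <<'E'
from h import *
f=lambda p:np.array([130*(np.cos(.023)-np.cos(p))*.991,130*(np.cos(.023)-np.cos(p))*.132,130*(np.sin(p)-.023)])
for p in np.arange(1.55,2.06,.05): print(round(p,2),np.round((f(p)-f(1.55))/120,3))
for n in ("scene","top"): cv2.imwrite(f"pics/{n}2.png",camera(n)[:,:,::-1])
E
```

```text
t: 8.2
ee_pos: [591.1, -251.1, 153.2]
tcp_rot: [-3.139, -0.002, 0.131]
ft_force: [0.6, -1.6, -7.6]
opening: 19.6
1.55 [0. 0. 0.]
1.6 [ 0.054  0.007 -0.   ]
1.65 [ 0.107  0.014 -0.003]
1.7 [ 0.161  0.021 -0.009]
1.75 [ 0.214  0.028 -0.017]
1.8 [ 0.266  0.035 -0.028]
1.85 [ 0.318  0.042 -0.042]
1.9 [ 0.369  0.049 -0.058]
1.95 [ 0.42   0.056 -0.077]
2.0 [ 0.469  0.062 -0.098]
2.05 [ 0.517  0.069 -0.122]
```

View pics/scene2.png

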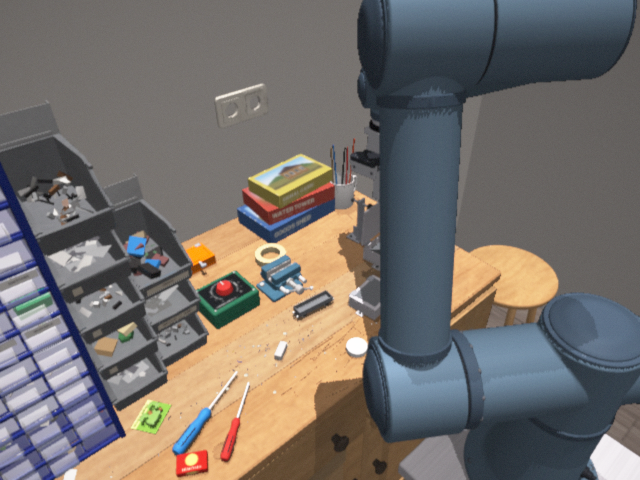

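View pics/top2.png

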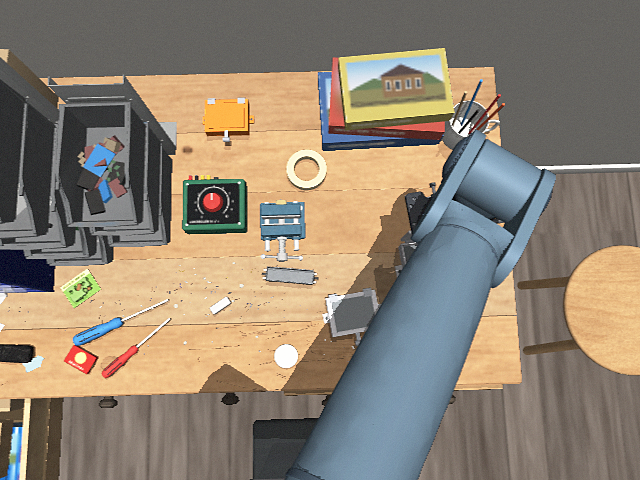

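```bash
python3 -m creep '0.01 0.001 -0.006 0 0 0;0.02 0.003 -0.012 0 0 0;0.03 0.004 -0.012 0 0 0;0.04 0.005 -0.012 0 0 0;0.05 0.007 -0.012 0 0 0;0.06 0.008 -0.012 0 0 0;0.06 0.008 -0.012 0 0 0;0.06 0.008 -0.012 0 0 0;0.06 0.008 -0.012 0 0 0;0.06 0.008 -0.012 0 0 0'
```

```text
t: 9.3
ee_pos: [599.1, -250.2, 152.9]
tcp_rot: [-3.14, -0.004, 0.131]
ft_force: [-2.2, 1.2, 4.0]
opening: 19.9
```

```bash
python3 -m creep '0.007 0.001 0 0 0 0;0.014 0.002 -0.001 0 0 0;0.021 0.003 -0.001 0 0 0;0.028 0.004 -0.002 0 0 0;0.035 0.005 -0.002 0 0 0;0.042 0.006 -0.003 0 0 0;0.042 0.006 -0.003 0 0 0;0.042 0.006 -0.003 0 0 0;0.042 0.006 -0.003 0 0 0;0.042 0.006 -0.003 0 0 0'
```

```text
t: 10.3
ee_pos: [604.3, -249.4, 152.6]
tcp_rot: [-3.14, -0.004, 0.131]
ft_force: [-0.5, 0.8, 1.9]
opening: 19.6
```

```bash
python3 -m creep '0.007 0.001 0 0 0 0;0.014 0.002 -0.001 0 0 0;0.021 0.003 -0.002 0 0 0;0.028 0.004 -0.003 0 0 0;0.035 0.005 -0.004 0 0 0;0.042 0.006 -0.004 0 0 0;0.042 0.006 -0.004 0 0 0;0.042 0.006 -0.004 0 0 0;0.042 0.006 -0.004 0 0 0;0.042 0.006 -0.004 0 0 0'; python3 - <<'E'
from h import *
for _ in range(2): cv2.imwrite("pics/t3.png",camera("top")[:,:,::-1]); print(telemetry.sense()['ft_force'])
E
```

```text
t: 11.3
ee_pos: [609.4, -248.7, 152.0]
tcp_rot: [-3.14, -0.005, 0.131]
ft_force: [-1.1, -0.5, 0.9]
opening: 19.8
[-1.21453333 -0.77171298  0.58905794]
[-0.66440731 -0.17388806  0.72295831]
```

```bash
python3 -m creep '0.007 0.001 -0.001 0 0 0;0.014 0.002 -0.002 0 0 0;0.021 0.003 -0.003 0 0 0;0.028 0.004 -0.004 0 0 0;0.035 0.005 -0.006 0 0 0;0.042 0.006 -0.007 0 0 0;0.042 0.006 -0.007 0 0 0;0.042 0.006 -0.007 0 0 0;0.042 0.006 -0.007 0 0 0;0.042 0.006 -0.007 0 0 0'; python3 - <<'E'
from h import *
for _ in range(2): cv2.imwrite("pics/t3.png",camera("top")[:,:,::-1]); print(telemetry.sense()['ft_force'])
E
```

```text
t: 12.4
ee_pos: [614.7, -248.0, 151.2]
tcp_rot: [-3.14, -0.005, 0.131]
ft_force: [-0.1, -0.5, 1.5]
opening: 19.6
[ 0.31989708 -0.66247052  0.57716556]
[ 0.88847679 -1.4588937   2.26488474]
```

```bash
python3 -m creep '0.007 0.001 -0.001 0 0 0;0.014 0.002 -0.002 0 0 0;0.021 0.003 -0.004 0 0 0;0.028 0.004 -0.005 0 0 0;0.035 0.005 -0.007 0 0 0;0.042 0.006 -0.008 0 0 0;0.042 0.006 -0.008 0 0 0;0.042 0.006 -0.008 0 0 0;0.042 0.006 -0.008 0 0 0;0.042 0.006 -0.008 0 0 0'; python3 - <<'E'
from h import *
for _ in range(2): cv2.imwrite("pics/t3.png",camera("top")[:,:,::-1]); print(telemetry.sense()['ft_force'])
E
```

```text
t: 13.5
ee_pos: [619.9, -247.3, 150.2]
tcp_rot: [-3.14, -0.006, 0.131]
ft_force: [0.5, -1.5, 1.7]
opening: 20.0
[-0.73055638 -1.1069052   1.84812493]
[ 0.73949834 -1.01461923  1.05687309]
```

```bash
python3 -m creep '0.007 0.001 -0.002 0 0 0;0.014 0.002 -0.003 0 0 0;0.021 0.003 -0.005 0 0 0;0.028 0.004 -0.006 0 0 0;0.034 0.005 -0.008 0 0 0;0.034 0.005 -0.008 0 0 0;0.034 0.005 -0.008 0 0 0;0.034 0.005 -0.008 0 0 0;0.034 0.005 -0.008 0 0 0;0.034 0.005 -0.008 0 0 0'; python3 - <<'E'
from h import *
for _ in range(2): cv2.imwrite("pics/t3.png",camera("top")[:,:,::-1]); print(telemetry.sense()['ft_force'])
E
```

```text
t: 14.6
ee_pos: [623.6, -246.8, 149.4]
tcp_rot: [-3.14, -0.005, 0.131]
ft_force: [-4.9, -0.8, 4.4]
opening: 19.6
[-4.96037857 -2.25582056  4.2698272 ]
[-4.87915458 -0.4442986   4.56708251]
```

```bash
python3 -m creep '0.003 0 -0.001 0 0 0;0.006 0.001 -0.002 0 0 0;0.01 0.001 -0.003 0 0 0;0.01 0.001 -0.003 0 0 0;0.01 0.001 -0.003 0 0 0;0.01 0.001 -0.003 0 0 0;0.01 0.001 -0.003 0 0 0;0.01 0.001 -0.003 0 0 0;0.01 0.001 -0.003 0 0 0;0.01 0.001 -0.003 0 0 0'; python3 - <<'E'
from h import *
for _ in range(2): cv2.imwrite("pics/t3.png",camera("top")[:,:,::-1]); print(telemetry.sense()['ft_force'])
E
```

```text
t: 15.7
ee_pos: [624.3, -246.7, 149.2]
tcp_rot: [-3.14, -0.003, 0.131]
ft_force: [-4.7, -1.4, 5.2]
opening: 19.8
[-6.03290662  0.04241949  5.0738074 ]
[-5.77895688 -0.21816346  5.21218084]
```

```bash
python3 -m creep '0.003 0 -0.001 0 0 0;0.006 0.001 -0.002 0 0 0;0.012 0.001 -0.003 0 0 0;0.012 0.001 -0.003 0 0 0;0.012 0.001 -0.003 0 0 0;0.012 0.001 -0.003 0 0 0;0.012 0.001 -0.003 0 0 0;0.012 0.001 -0.003 0 0 0;0.012 0.001 -0.003 0 0 0;0.012 0.001 -0.003 0 0 0'; python3 - <<'E'
from h import *
for _ in range(2): cv2.imwrite("pics/t3.png",camera("top")[:,:,::-1]); print(telemetry.sense()['ft_force'])
E
```

```text
t: 16.8
ee_pos: [625.0, -246.6, 149.0]
tcp_rot: [-3.139, -0.001, 0.131]
ft_force: [-5.3, -1.2, 5.8]
opening: 19.5
[-6.20173375 -2.00689376  4.64752492]
[-5.95269952 -1.44688806  6.01697655]
```

```bash
python3 -m creep '-0.003 0 0.001 0 0 0;-0.006 -0.001 0.002 0 0 0;-0.009 -0.001 0.002 0 0 0;-0.012 -0.001 0.003 0 0 0;-0.012 -0.001 0.003 0 0 0;-0.012 -0.001 0.003 0 0 0;-0.012 -0.001 0.003 0 0 0;-0.012 -0.001 0.003 0 0 0;-0.012 -0.001 0.003 0 0 0;-0.012 -0.001 0.003 0 0 0'; python3 - <<'E'
from h import *
for _ in range(2): cv2.imwrite("pics/t3.png",camera("top")[:,:,::-1]); print(telemetry.sense()['ft_force'])
E
```

```text
t: 17.9
ee_pos: [623.6, -246.8, 149.3]
tcp_rot: [-3.139, -0.001, 0.131]
ft_force: [-1.5, -1.8, 2.1]
opening: 20.1
[-1.54318614 -1.12942822  1.14927259]
[-1.21429359 -2.33418049  0.85603727]
```

```bash
python3 -m creep '-0.002 0 0.001 0 0 0;-0.004 0 0.001 0 0 0;-0.006 -0.001 0.002 0 0 0;-0.006 -0.001 0.002 0 0 0;-0.006 -0.001 0.002 0 0 0;-0.006 -0.001 0.002 0 0 0;-0.006 -0.001 0.002 0 0 0;-0.006 -0.001 0.002 0 0 0;-0.006 -0.001 0.002 0 0 0;-0.006 -0.001 0.002 0 0 0'; python3 - <<'E'
from h import *
for _ in range(2): cv2.imwrite("pics/t3.png",camera("top")[:,:,::-1]); print(telemetry.sense()['ft_force'])
E
```

```text
t: 19.0
ee_pos: [622.9, -246.9, 149.5]
tcp_rot: [-3.139, -0.001, 0.131]
ft_force: [-0.5, -2.2, 0.0]
opening: 19.7
[-0.74934257 -1.52469602  0.43967641]
[-0.37570724 -1.64839592 -0.19194847]
```

```bash
python3 -m creep '0 0 0 0 0 0;0 0 0 0 0 0;0 0 0 0 0 0;0 0 0 0 0 0;0 0 0 0 0 0;0 0 0.08 0 0 0;0 0 0.2 0 0 0;0 0 0.35 0 0 0;0 0 0.5 0 0 0;0 0 0.5 0 0 0' 0.58 15
```

```text
t: 20.1
ee_pos: [624.8, -248.0, 214.6]
tcp_rot: [3.139, -0.008, 0.131]
ft_force: [0.4, -0.5, 0.7]
opening: 39.5
```

```bash
python3 -m creep '-0.03 0.08 0 0 0 0.01;-0.07 0.19 0 0 0 0.02;-0.11 0.3 0 0 0 0.03;-0.15 0.41 0 0 0 0.04;-0.19 0.52 0 0 0 0.05;-0.23 0.63 0 0 0 0.06;-0.27 0.74 0 0 0 0.07;-0.315 0.86 0 0 0 0.075;-0.35 0.96 0 0 0 0.075;-0.365 1 0 0 0 0.075' 0.3
python3 -m creep '-0.03 0.08 0 0 0 0;-0.07 0.19 0 0 0 0;-0.11 0.3 0 0 0 0;-0.15 0.41 0 0 0 0;-0.19 0.52 0 0 0 0;-0.23 0.63 0 0 0 0;-0.27 0.74 0 0 0 0;-0.315 0.86 0 0 0 0;-0.35 0.96 0 0 0 0;-0.365 1 0 0 0 0'
python3 -m creep '-0.03 0.08 0 0 0 0;-0.07 0.19 0 0 0 0;-0.11 0.3 0 0 0 0;-0.15 0.41 0 0 0 0;-0.19 0.52 0 0 0 0;-0.23 0.63 0 0 0 0;-0.27 0.74 0 0 0 0;-0.315 0.86 0 0 0 0;-0.35 0.96 0 0 0 0;-0.365 1 0 0 0 0'
python3 - <<'E'
from h import *
for n in ("scene","top"): cv2.imwrite(f"pics/{n}4.png",camera(n)[:,:,::-1])
t=cv2.imread("pics/top4.png");cv2.imwrite("pics/t4c.png",cv2.resize(t[180:310,380:500],None,fx=4.5,fy=4.5,interpolation=cv2.INTER_CUBIC))
E
```

```text
t: 21.1
ee_pos: [580.7, -126.8, 214.6]
tcp_rot: [3.139, -0.008, 0.603]
ft_force: [-0.2, 0.4, 1.2]
opening: 65.5
t: 22.1
ee_pos: [536.4, -5.5, 214.6]
tcp_rot: [3.139, -0.008, 0.604]
ft_force: [-0.5, -0.9, 0.4]
opening: 65.8
t: 23.1
ee_pos: [492.1, 115.8, 214.6]
tcp_rot: [3.139, -0.008, 0.605]
ft_force: [-0.2, -0.3, 0.2]
opening: 65.7
```

View pics/top4.png

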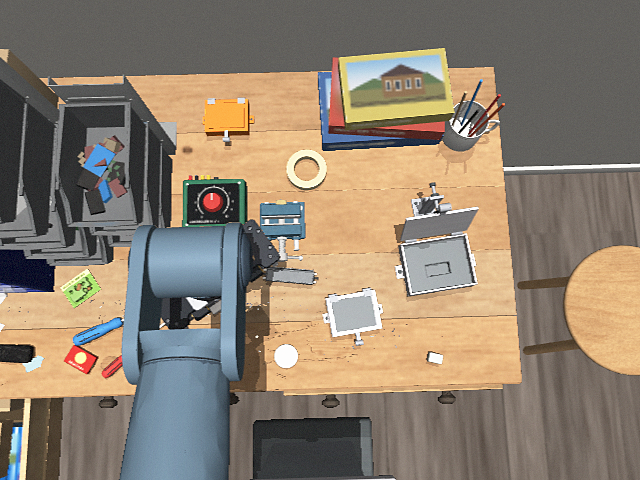

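View pics/t4c.png

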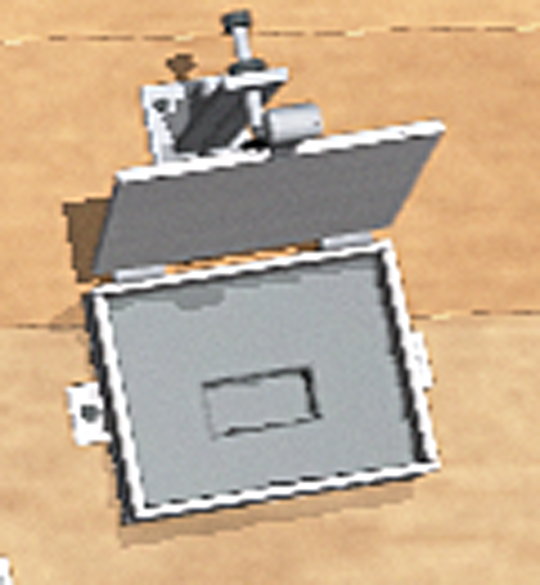

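View pics/scene4.png

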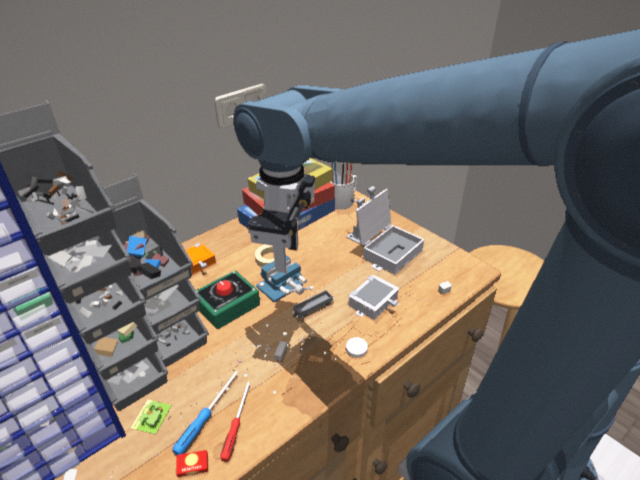

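```bash
python3 - <<'E'
from h import *
np.set_printoptions(precision=1,suppress=True)
q=lambda L,z:np.array([ray("top",380+u/4.5,180+v/4.5,z) for u,v in L])
R=q([(203,382),(310,368),(322,418),(213,437)],18); C=q([(93,290),(392,243),(438,467),(137,520)],36)
for P in(R,C):
    print(P,"c",P.mean(0),[np.linalg.norm(P[i]-P[(i+1)%4]) for i in range(4)],np.degrees([np.arctan2(*((P[0]-P[1])[[0,1]]*[-1,1])),np.arctan2(*((P[3]-P[2])[[0,1]]*[-1,1]))]))
# second view of block top center with scene (first picture)
s=cv2.imread("pics/scene0.png");cv2.imwrite("pics/s0b.png",cv2.resize(s[330:370,260:310],None,fx=10,fy=10,interpolation=cv2.INTER_CUBIC))
s=cv2.imread("pics/scene4.png");cv2.imwrite("pics/s4r.png",cv2.resize(s[180:280,340:430],None,fx=6,fy=6,interpolation=cv2.INTER_CUBIC))
E
```

```text
[[ 540.2 -234.3   18. ]
 [ 545.  -280.8   18. ]
 [ 523.3 -284.4   18. ]
 [ 516.4 -237.1   18. ]] c [ 531.2 -259.1   18. ] [np.float64(46.71128537855695), np.float64(22.02560107055042), np.float64(47.78956024932045), np.float64(23.96790591536204)] [5.9 8.3]
[[ 578.5 -186.5   36. ]
 [ 595.5 -315.5   36. ]
 [ 499.3 -327.5   36. ]
 [ 480.5 -199.6   36. ]] c [ 538.4 -257.3   36. ] [np.float64(130.1010634283666), np.float64(96.96461565151203), np.float64(129.29127231442962), np.float64(98.92367882250738)] [7.5 8.4]
```

View pics/s4r.png

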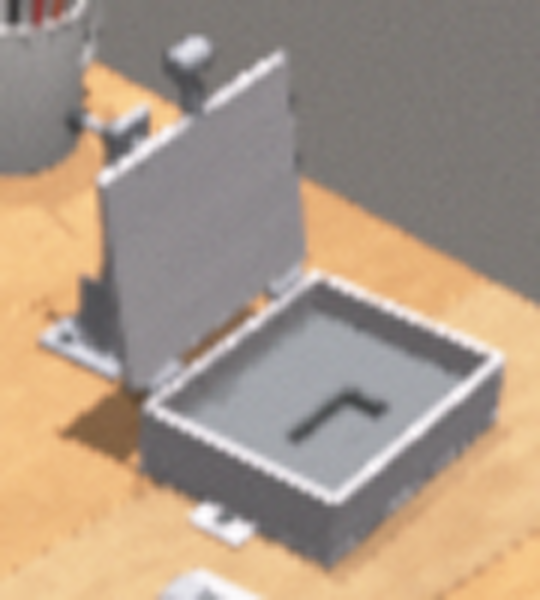

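View pics/s0b.png

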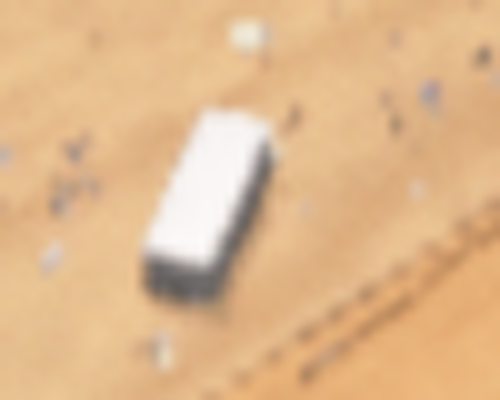

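```bash
python3 - <<'E'
from h import *
np.set_printoptions(precision=1,suppress=True)
Q=np.array([ray("scene",260+u/10,330+v/10,16) for u,v in((205,107),(270,132),(207,270),(145,248))]);print(Q,Q.mean(0))
print([np.linalg.norm(Q[i]-Q[(i+1)%4]) for i in range(4)])
d=Q[0]-Q[3];print(np.degrees(np.arctan2(d[1],d[0])))
# scene check of recess and case rim
print(proj("scene",[[531.6,-259.7,18]]), "rim corners scene", [ray("scene",340+u/6,180+v/6,36) for u,v in((148,408),(318,273),(502,357),(335,500))])
E
```

```text
[[484.  151.   16. ]
 [469.5 145.   16. ]
 [449.4 177.2  16. ]
 [462.4 183.2  16. ]] [466.3 164.1  16. ]
[np.float64(15.670854780938598), np.float64(37.91939342608823), np.float64(14.266856016786743), np.float64(38.77159220227256)]
-56.12961804585723
[[395.  248.3]] rim corners scene [array([ 569.6, -185.8,   36. ]), array([ 587.3, -311.6,   36. ]), array([ 492.5, -323.7,   36. ]), array([ 476.5, -198.9,   36. ])]
```

```bash
python3 -m creep '-0.06 0.13 -0.1 0 0 0;-0.12 0.26 -0.2 0 0 0;-0.18 0.39 -0.4 0 0 0;-0.18 0.39 -0.6 0 0 0;-0.18 0.39 -0.8 0 0 0;-0.18 0.39 -1 0 0 0;-0.18 0.39 -1 0 0 0;-0.18 0.39 -1 0 0 0;-0.18 0.39 -1 0 0 0;-0.18 0.39 -1 0 0 0' 0.3
python3 - <<'E'
from h import *
np.set_printoptions(precision=1,suppress=True)
s0=telemetry.sense();p=s0['ee_pos']
for n in ("scene","top"):
    im=np.ascontiguousarray(camera(n)[:,:,::-1]); cv2.imwrite(f"pics/{n}5.png",im)
    y=s0['tcp_rot'][2]-np.pi/2; d=np.array([np.cos(y),np.sin(y),0])
    uv=proj(n,[p,p+d*s0['opening']/2,p-d*s0['opening']/2,[470,163.7,16]]); print(n,uv)
    u,v=uv[0].astype(int); x0,y0=u-40,v-35
    cr=cv2.resize(im[y0:v+35,x0:u+40],None,fx=8,fy=8,interpolation=cv2.INTER_CUBIC)
    for a,b in uv[:3]: cv2.circle(cr,(int((a-x0+.5)*8),int((b-y0+.5)*8)),3,(0,0,255),-1)
    cv2.imwrite(f"pics/{n}5c.png",cr)
E
```

```text
t: 24.2
ee_pos: [472.0, 162.0, 96.2]
tcp_rot: [3.138, -0.01, 0.605]
ft_force: [-0.2, 0.2, 0.2]
opening: 65.8
scene [[277.3 319.8]
 [282.3 308.2]
 [272.  332. ]
 [279.8 347.7]]
top [[212.7 303.1]
 [228.  292.1]
 [197.3 314.1]
 [219.2 307. ]]
```

View pics/scene5c.png

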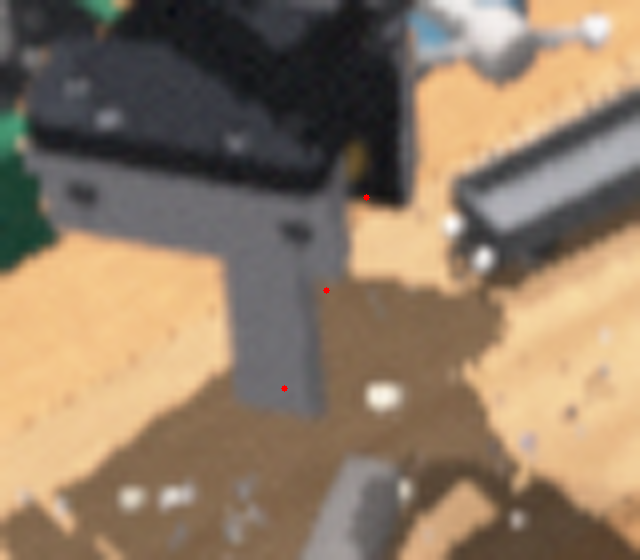

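View pics/top5c.png

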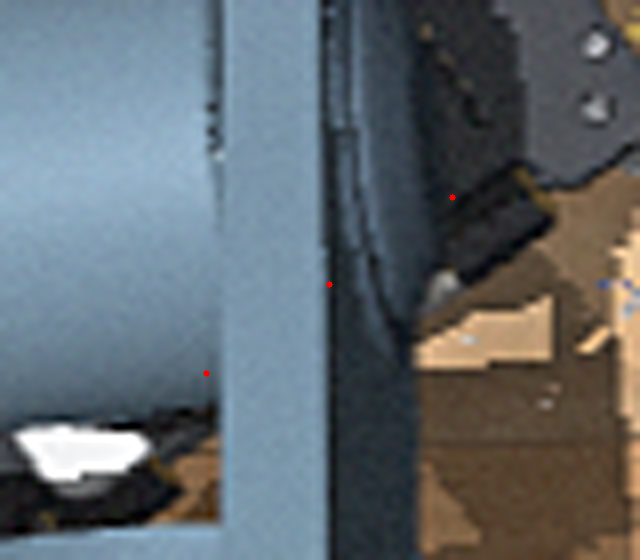

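```bash
python3 - <<'E'
from h import *
np.set_printoptions(precision=1,suppress=True)
s0=telemetry.sense();p=s0['ee_pos'];y=s0['tcp_rot'][2]-np.pi/2; d=np.array([np.cos(y),np.sin(y),0]);t=np.array([-d[1],d[0],0])
for n in("scene","top"):
    c=get_calibration(n);R=cv2.Rodrigues(c['rvec'])[0];print("cam",-R.T@c['tvec'])
uv0=proj("scene",p)[0].astype(int)
P=[p-d*(65.8/2+k)+t*w for k in(0,12.5) for w in(-8,8)]
for q,a in zip(P,proj("scene",P)): print(q,(a-uv0+[40.5,35.5])*8)
# px per mm
print(proj("scene",[p+[10,0,0],p+[0,10,0],p+[0,0,10]])-proj("scene",p))
E
```

```text
cam [-97.9 539.7 809.5]
cam [ 396.8  -21.4 1142.2]
[446.3 184.5  95.7] [317.2 388.5]
[459.4 193.6  95.7] [254.  376.9]
[439.2 194.8  95.7] [301.  427.1]
[452.3 203.9  95.7] [237.2 415.2]
[[-3.1 -2.7]
 [-4.   2.5]
 [-0.3 -3.5]]
```

```bash
python3 - <<'E'
from h import *
np.set_printoptions(precision=1,suppress=True)
s0=telemetry.sense();p=s0['ee_pos'];y=s0['tcp_rot'][2]-np.pi/2; d=np.array([np.cos(y),np.sin(y),0]);t=np.array([-d[1],d[0],0])
for n,sg in(("top",1),("scene",-1)):
    im=cv2.imread(f"pics/{n}5.png")
    P=[p+sg*d*(65.8/2+k)+t*w+np.array([0,0,h]) for h in(0,50) for k,w in((0,-8),(0,8),(12.5,8),(12.5,-8))]
    uv=proj(n,P); x0,y0=(uv.min(0)-8).astype(int); x1,y1=(uv.max(0)+8).astype(int)
    f=12; cr=cv2.resize(im[y0:y1,x0:x1],None,fx=f,fy=f,interpolation=cv2.INTER_NEAREST)
    cr=np.clip(cr.astype(float)*2,0,255).astype('uint8')
    q=((uv-[x0,y0]+.5)*f).astype(np.int32)
    cv2.polylines(cr,[q[:4]],True,(0,0,255),1);cv2.polylines(cr,[q[4:]],True,(0,255,0),1)
    cv2.imwrite(f"pics/{n}5d.png",cr); print(cr.shape,x0,y0)
E
```

```text
(372, 384, 3) 212 273
(480, 336, 3) 256 305
```

View pics/top5d.png

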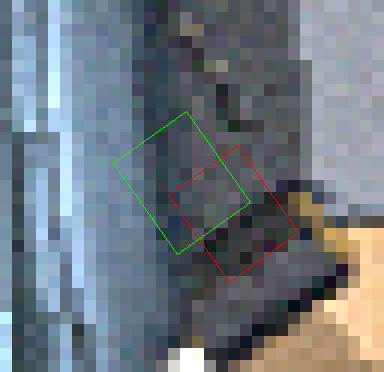

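View pics/scene5d.png

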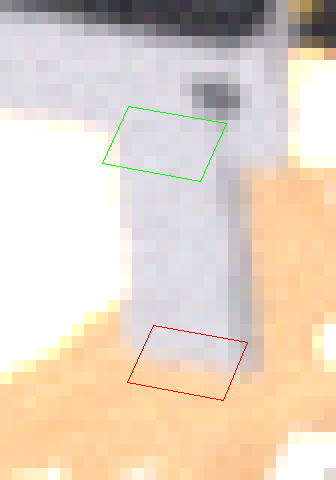

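The cameras disagree by about 7 mm in x. I'll settle it by touch: squeeze the block lightly across its width, then compare the result with each view.

```bash
python3 -m creep '-0.01 0.015 -0.05 0 0 0.02;-0.015 0.015 -0.1 0 0 0.043;-0.015 0.015 -0.15 0 0 0.066;-0.015 0.015 -0.2 0 0 0.089;-0.015 0.015 -0.25 0 0 0.112;-0.015 0.015 -0.3 0 0 0.135;-0.015 0.015 -0.35 0 0 0.158;-0.015 0.015 -0.4 0 0 0.181;-0.015 0.015 -0.45 0 0 0.2;-0.015 0.015 -0.45 0 0 0.2' 0.4 5
python3 -m creep '0 0 0 0 0 0.02;0 0 -0.06 0 0 0.04;0 0 -0.12 0 0 0.05;0 0 -0.18 0 0 0.05;0 0 -0.22 0 0 0.05;0 0 -0.26 0 0 0.05;0 0 -0.28 0 0 0.05;0 0 -0.29 0 0 0.05;0 0 -0.29 0 0 0.05;0 0 -0.29 0 0 0.05'
```

```text
t: 25.3
ee_pos: [469.5, 163.8, 41.5]
tcp_rot: [3.139, -0.01, 1.861]
ft_force: [-0.4, 0.6, -0.4]
opening: 56.6
t: 26.3
ee_pos: [469.7, 163.8, 6.9]
tcp_rot: [3.138, -0.009, 2.175]
ft_force: [-0.1, -0.2, 0.1]
opening: 56.3
```

```bash
python3 -m creep '0 0 0 0 0 0;0 0 0 0 0 0;0 0 0 0 0 0;0 0 0 0 0 0;0 0 0 0 0 0;0 0 0 0 0 0;0 0 0 0 0 0;0 0 0 0 0 0;0 0 0 0 0 0;0 0 0 0 0 0' 1 5
python3 -c "
from h import *
cv2.imwrite('pics/scene6.png',camera('scene')[:,:,::-1])"
python3 -m creep '0 0 0 0 0 0;0 0 0 0 0 0;0 0 0 0 0 0;0 0 0 0 0 0;0 0 0.06 0 0 0;0 0 0.12 0 0 0;0 0 0.2 0 0 0;0 0 0.28 0 0 0;0 0 0.35 0 0 -0.02;0 0 0.35 0 0 -0.043' 0.3
python3 -c "
from h import *
im=camera('scene')[:,:,::-1];cv2.imwrite('pics/scene7.png',im)
a=cv2.imread('pics/scene6.png')
f=lambda m:cv2.resize(m[310:380,250:315],None,fx=6,fy=6,interpolation=cv2.INTER_CUBIC)
cv2.imwrite('pics/s67.png',cv2.hconcat([f(a),f(im)]))"
```

```text
t: 27.3
ee_pos: [469.8, 163.9, 6.9]
tcp_rot: [3.138, -0.009, 2.175]
ft_force: [1.9, 0.5, 0.7]
opening: 15.8
t: 28.35
ee_pos: [471.2, 164.0, 51.2]
tcp_rot: [3.135, -0.008, 1.9]
ft_force: [-0.3, 0.3, -1.0]
opening: 65.9
```

View pics/s67.png

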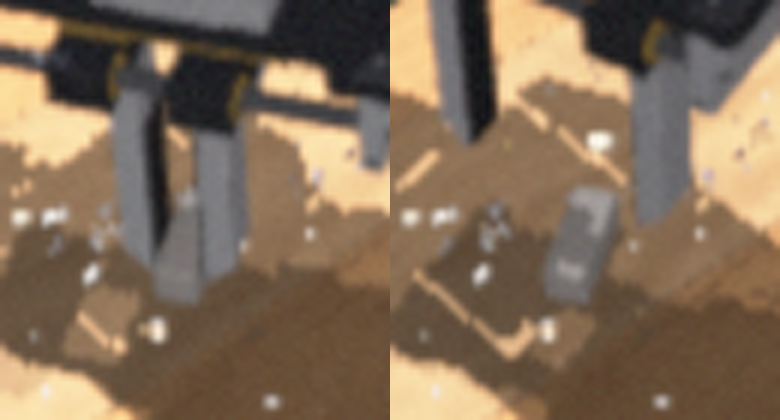

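```bash
python3 - <<'E'
from h import *
np.set_printoptions(precision=1,suppress=True)
n=np.array([np.cos(np.radians(34.6)),np.sin(np.radians(34.6)),0])
for z,uv in((16,(281.8,348.3)),(16,(280.8,348.3))):
    q=ray("scene",*uv,z);print(q,"perp",q@n,"tcp perp",np.array([469.8,163.9,0])@n)
print("top perp",np.array([473.7,163.4,0])@n)
im=cv2.imread("pics/scene7.png");cv2.imwrite("pics/s7b.png",cv2.convertScaleAbs(cv2.resize(im[335:365,270:300],None,fx=20,fy=20,interpolation=cv2.INTER_NEAREST),alpha=1.6))
E
```

```text
[465.9 161.6  16. ] perp 475.23801452261074 tcp perp 479.7790557516841
[467.3 163.1  16. ] perp 477.2534080064698 tcp perp 479.7790557516841
top perp 482.70536571644186
```

View pics/s7b.png

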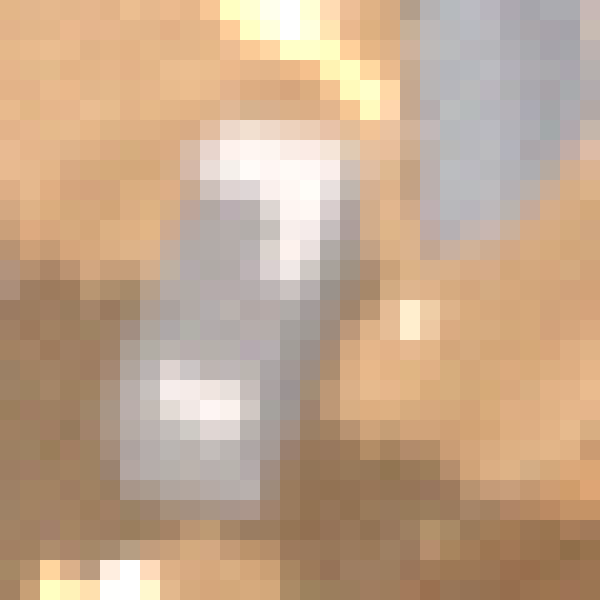

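```bash
python3 -m creep '-0.012 -0.001 0 0 0 -0.023;-0.012 -0.001 0 0 0 -0.046;-0.012 -0.001 0 0 0 -0.069;-0.012 -0.001 0 0 0 -0.092;-0.012 -0.001 0 0 0 -0.115;-0.012 -0.001 0 0 0 -0.138;-0.012 -0.001 0 0 0 -0.161;-0.012 -0.001 0 0 0 -0.184;-0.012 -0.001 0 0 0 -0.206;-0.012 -0.001 0 0 0 -0.206'
python3 - <<'E'
from h import *
s=telemetry.sense();print(s['ee_pos'],s['tcp_rot'],s['opening'])
E
```

```text
t: 29.4
ee_pos: [469.4, 163.9, 51.1]
tcp_rot: [3.135, -0.009, 0.604]
ft_force: [-0.4, 0.1, -0.0]
opening: 66.1
[469.44959435 163.92503921  51.07333758] [ 3.13531978 -0.00906816  0.60373624] 66.13630911509564
```

```bash
python3 -m creep '0.002 0 -0.05 0 0 0;0.002 0 -0.1 0 0 0;0.002 0 -0.15 0 0 0;0.002 0 -0.2 0 0 0;0.002 0 -0.25 0 0 0;0.002 0 -0.29 0 0 0;0.002 0 -0.315 0 0 0;0.002 0 -0.33 0 0 0;0.002 0 -0.337 0 0 0;0.002 0 -0.337 0 0 0'
python3 -m creep '0 0 0 0 0 0;0 0 0 0 0 0;0 0 0 0 0 0;0 0 0 0 0 0;0 0 0 0 0 0;0 0 0 0 0 0;0 0 0 0 0 0;0 0 0 0 0 0;0 0 0 0 0 0;0 0 0 0 0 0' 1 15
python3 -c "
from h import *
print(telemetry.sense()['ee_pos'])"
```

```text
t: 30.4
ee_pos: [469.8, 163.9, 10.7]
tcp_rot: [3.135, -0.009, 0.604]
ft_force: [-0.5, 0.0, 0.1]
opening: 65.8
t: 31.4
ee_pos: [470.1, 163.9, 10.9]
tcp_rot: [3.135, -0.01, 0.604]
ft_force: [0.1, -0.8, 2.4]
opening: 39.7
[470.08230541 163.88190575  10.89592289]
```

```bash
python3 -m creep '0 0 0.05 0 0 0;0 0 0.15 0 0 0;0 0 0.3 0 0 0;0 0 0.45 0 0 0;0 0 0.6 0 0 0;0 0 0.7 0 0 0;0 0 0.75 0 0 0;0 0 0.75 0 0 0;0 0 0.75 0 0 0;0 0 0.75 0 0 0'
python3 -c "
from h import *
im=camera('scene')[:,:,::-1]
cv2.imwrite('pics/s8.png',cv2.resize(im[250:380,220:350],None,fx=4.5,fy=4.5,interpolation=cv2.INTER_CUBIC))"
```

```text
t: 32.4
ee_pos: [469.3, 163.8, 99.9]
tcp_rot: [3.136, -0.008, 0.604]
ft_force: [0.3, 0.5, -0.9]
opening: 39.9
```

View pics/s8.png

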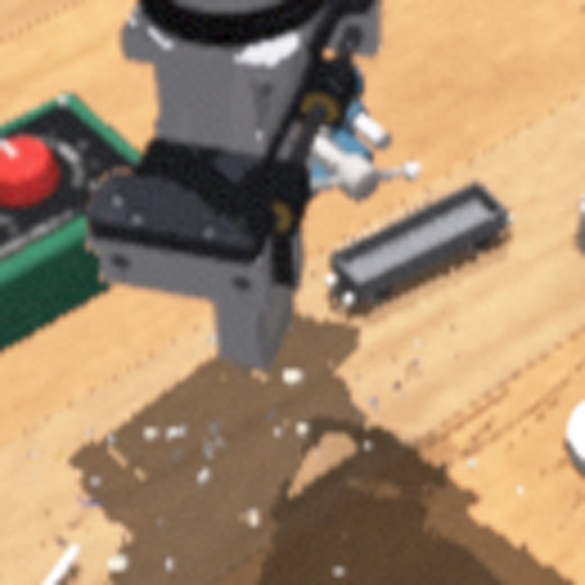

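The block is off the bench and held, with the jaws 39.9 mm apart. Now I carry it over.

```bash
python3 -m creep '0.01 -0.06 0 0 0 -0.01;0.02 -0.15 0 0 0 -0.02;0.03 -0.26 0 0 0 -0.03;0.05 -0.37 0 0 0 -0.04;0.06 -0.48 0 0 0 -0.05;0.08 -0.59 0 0 0 -0.06;0.1 -0.7 0 0 0 -0.07;0.11 -0.8 0 0 0 -0.0751;0.125 -0.9 0 0 0 -0.0751;0.14 -1 0 0 0 -0.0751'
python3 -m creep '0.01 -0.08 0 0 0 0;0.02 -0.17 0 0 0 0;0.03 -0.27 0 0 0 0;0.05 -0.37 0 0 0 0;0.06 -0.48 0 0 0 0;0.08 -0.59 0 0 0 0;0.1 -0.7 0 0 0 0;0.11 -0.8 0 0 0 0;0.125 -0.9 0 0 0 0;0.14 -1 0 0 0 0'
python3 -m creep '0.01 -0.08 0 0 0 0;0.02 -0.17 0 0 0 0;0.03 -0.27 0 0 0 0;0.05 -0.37 0 0 0 0;0.06 -0.48 0 0 0 0;0.08 -0.59 0 0 0 0;0.1 -0.7 0 0 0 0;0.11 -0.8 0 0 0 0;0.125 -0.9 0 0 0 0;0.14 -1 0 0 0 0'
```

```text
t: 33.45
ee_pos: [486.1, 43.0, 99.7]
tcp_rot: [3.136, -0.007, 0.133]
ft_force: [0.2, 0.4, -0.7]
opening: 39.5
t: 34.45
ee_pos: [503.0, -78.0, 99.7]
tcp_rot: [3.136, -0.007, 0.133]
ft_force: [0.8, 0.1, -0.3]
opening: 39.6
t: 35.45
ee_pos: [519.9, -199.0, 99.6]
tcp_rot: [3.136, -0.007, 0.133]
ft_force: [0.7, -0.2, -0.3]
opening: 39.8
```

```bash
python3 -m creep '0.01 -0.08 0 0 0 0;0.02 -0.17 0 0 0 0;0.04 -0.27 0 0 0 0;0.05 -0.36 0 0 0 0;0.07 -0.44 0 0 0 0;0.08 -0.502 0 0 0 0;0.08 -0.502 -0.1 0 0 0;0.08 -0.502 -0.2 0 0 0;0.08 -0.502 -0.28 0 0 0;0.08 -0.502 -0.28 0 0 0'
python3 - <<'E'
from h import *
print(telemetry.sense()['ee_pos'])
for n in("scene","top"):
    im=camera(n)[:,:,::-1]; cv2.imwrite(f"pics/{n}9.png",im)
    u,v=proj(n,[535,-257,36])[0].astype(int)
    cv2.imwrite(f"pics/{n}9c.png",cv2.resize(im[v-60:v+50,u-60:u+60],None,fx=5,fy=5,interpolation=cv2.INTER_CUBIC)); print(u,v)
E
```

```text
t: 36.45
ee_pos: [527.9, -257.6, 63.2]
tcp_rot: [3.14, -0.004, 0.133]
ft_force: [0.1, -0.3, -0.3]
opening: 39.7
[ 527.90992743 -257.62125282   63.23502453]
393 242
438 266
```

View pics/scene9c.png

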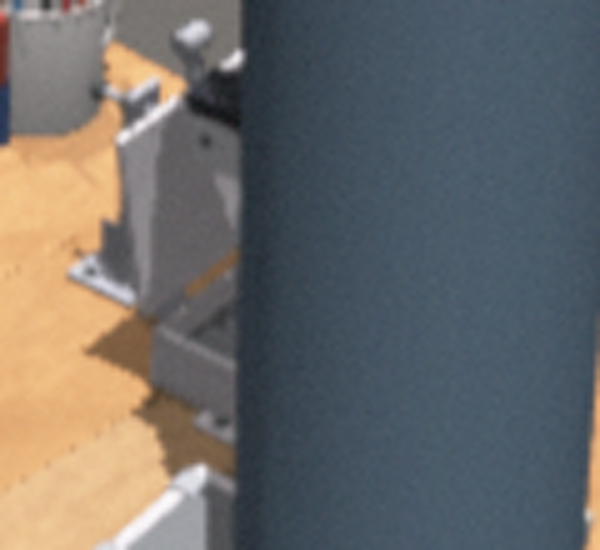

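View pics/top9c.png

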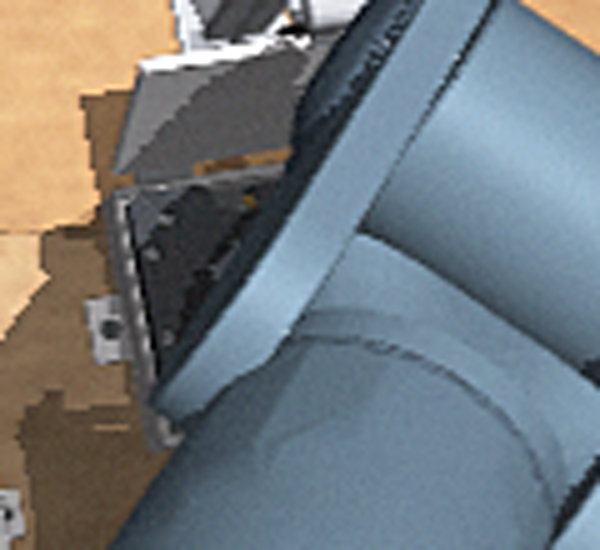

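```bash
python3 -m creep '0.013 -0.013 -0.05 0 0 0;0.013 -0.013 -0.1 0 0 0;0.013 -0.013 -0.15 0 0 0;0.013 -0.013 -0.2 0 0 0;0.013 -0.013 -0.24 0 0 0;0.013 -0.013 -0.26 0 0 0;0.013 -0.013 -0.26 0 0 0;0.013 -0.013 -0.26 0 0 0;0.013 -0.013 -0.26 0 0 0;0.013 -0.013 -0.26 0 0 0'
python3 -c "
from h import *
print(telemetry.sense()['ee_pos'])"
```

```text
t: 37.55
ee_pos: [530.9, -260.4, 34.5]
tcp_rot: [3.136, -0.007, 0.133]
ft_force: [-0.1, -0.7, -1.7]
opening: 39.6
[ 530.94428219 -260.37045344   34.47067412]
```

```bash
python3 -m creep '-0.012 0.01 0 0 0 0;-0.012 0.01 0 0 0 0;-0.012 0.01 -0.01 0 0 0;-0.012 0.01 -0.02 0 0 0;-0.012 0.01 -0.03 0 0 0;-0.012 0.01 -0.04 0 0 0;-0.012 0.01 -0.05 0 0 0;-0.012 0.01 -0.055 0 0 0;-0.012 0.01 -0.06 0 0 0;-0.012 0.01 -0.06 0 0 0'
```

```text
t: 38.55
ee_pos: [529.5, -259.2, 27.2]
tcp_rot: [3.137, -0.007, 0.133]
ft_force: [-0.5, -0.5, -1.4]
opening: 40.0
```

```bash
python3 -m creep '0 0 -0.01 0 0 0;0 0 -0.02 0 0 0;0 0 -0.03 0 0 0;0 0 -0.038 0 0 0;0 0 -0.045 0 0 0;0 0 -0.05 0 0 0;0 0 -0.055 0 0 0;0 0 -0.06 0 0 0;0 0 -0.06 0 0 0;0 0 -0.06 0 0 0'
```

```text
t: 39.55
ee_pos: [529.5, -259.2, 20.0]
tcp_rot: [3.137, -0.007, 0.133]
ft_force: [-0.0, 0.2, -0.7]
opening: 39.8
```

```bash
python3 -m creep '0 0 -0.003 0 0 0;0 0 -0.005 0 0 0;0 0 -0.005 0 0 0;0 0 -0.005 0 0 0;0 0 -0.005 0 0 0;0 0 -0.005 0 0 0;0 0 -0.005 0 0 0;0 0 -0.005 0 0 0;0 0 -0.005 0 0 0;0 0 -0.005 0 0 0'
python3 -m creep '0 0 0 0 0 0;0 0 0 0 0 0;0 0 0 0 0 0;0 0 0 0 0 0;0 0 0 0 0 0;0 0 0.03 0 0 0;0 0 0.1 0 0 0;0 0 0.2 0 0 0;0 0 0.35 0 0 0;0 0 0.5 0 0 0' 0.45
python3 -m creep '0 0 0.15 0 0 0;0 0 0.35 0 0 0;0 0 0.55 0 0 0;0 0 0.75 0 0 0;0 0 0.9 0 0 0;-0.05 0.2 1 0 0 0;-0.1 0.4 1 0 0 0;-0.2 0.6 1 0 0 0;-0.3 0.8 1 0 0 0;-0.4 1 1 0 0 0'
python3 -m creep '-0.1 0.2 0 0 0 0;-0.2 0.4 0 0 0 0;-0.3 0.6 0 0 0 0;-0.4 0.8 0 0 0 0;-0.4 1 0 0 0 0;-0.4 1 0 0 0 0;-0.4 1 0 0 0 0;-0.4 1 0 0 0 0;-0.4 1 0 0 0 0;-0.4 1 0 0 0 0'
python3 - <<'E'
from h import *
for n in("scene","top"):
    im=camera(n)[:,:,::-1]; cv2.imwrite(f"pics/{n}10.png",im)
    u,v=proj(n,[550,-257,40])[0].astype(int)
    cv2.imwrite(f"pics/{n}10c.png",cv2.resize(im[v-65:v+50,u-60:u+60],None,fx=5,fy=5,interpolation=cv2.INTER_CUBIC)); print(u,v)
E
```

```text
t: 40.55
ee_pos: [529.5, -259.2, 19.4]
tcp_rot: [3.137, -0.007, 0.133]
ft_force: [-0.1, 0.7, -0.3]
opening: 39.8
t: 41.55
ee_pos: [529.7, -259.3, 81.1]
tcp_rot: [3.136, -0.008, 0.133]
ft_force: [0.4, -0.7, 0.7]
opening: 51.5
t: 42.55
ee_pos: [481.4, -138.5, 202.3]
tcp_rot: [3.135, -0.009, 0.133]
ft_force: [0.4, -0.2, -0.4]
opening: 51.6
t: 43.55
ee_pos: [433.5, -19.1, 202.4]
tcp_rot: [3.135, -0.009, 0.132]
ft_force: [-0.6, 0.1, -0.3]
opening: 51.8
389 238
438 257
```

View pics/scene10c.png

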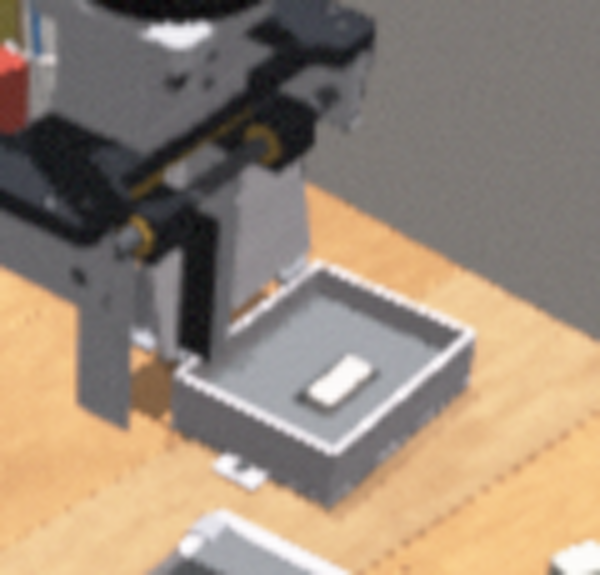

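View pics/top10c.png

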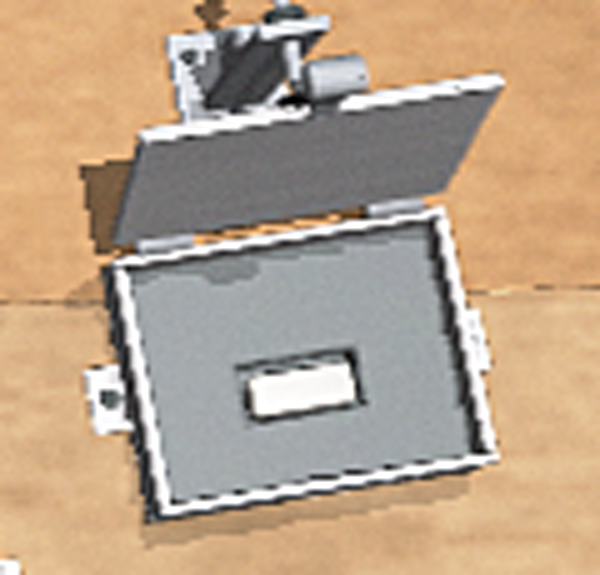

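View pics/top10.png

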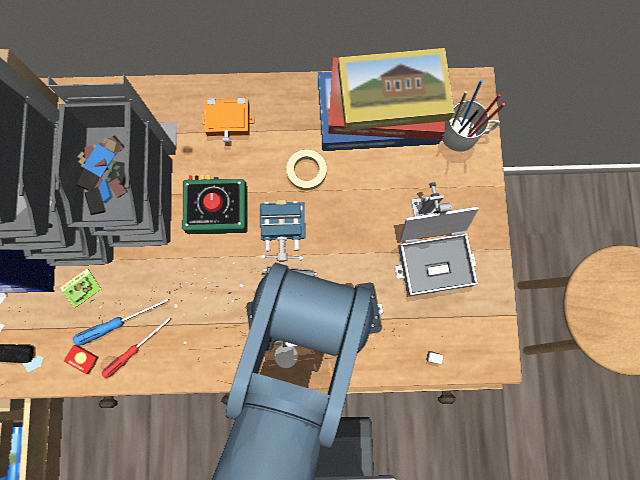

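```bash
python3 - <<'E'
import cv2,numpy as np
a=cv2.imread("pics/t3.png");b=cv2.imread("pics/top10.png")
f=lambda m:cv2.resize(m[185:250,395:450],None,fx=7,fy=7,interpolation=cv2.INTER_NEAREST)
cv2.imwrite("pics/cmp.png",cv2.hconcat([f(a),f(b)]))
E
```

```text
(no output)
```

View pics/cmp.png

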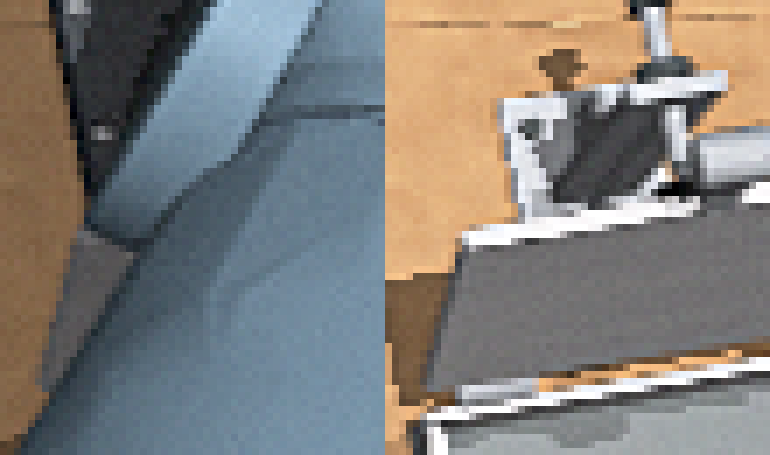

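```bash
python3 -c "
from cell import hand_in,telemetry
print(hand_in()); print(telemetry.sense()['t'])"
```

```text
the job is handed in; nothing more can be done
None
the job is handed in; nothing more can be done
```

The lid is standing back against the buffer and the gauge block is lying in the recess. I handed the job in at about 44 s of the 72 s allowed; no verdict was reported.

- **Lid:** I pinched the bar by its end faces and swung the lid back until I felt the buffer. I pressed for over a second at an estimated 10 N on the buffer, inferred from the wrist force rather than measured. I then eased off before releasing so the lid would not spring away.
- **Block:** I gripped it by the top 5 mm of its ends and lowered it into the recess with no contact force showing.
- **Last checks:** The final pictures show the block lying in the recess with a gap all round. The lid's corner is within half a pixel of where I released it. The relay looks unmoved, but the arm hid the cap and wagon in the last top view, so I did not check those two.
- **Disagreement:** The two cameras differed by about 7 mm in x. I settled this by squeezing the block across its width, which placed the truth roughly midway between the two views.
- **Not measured:** The force left on the buffer after release is estimated at 1 to 3 N, from the easing-off forces. It only needs to be above 0.2 N.

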